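# Show where the clean teaspoon goes

## Task

The washing-up is dry, and the helper does not know where the loose teaspoon on the drying mat goes: show it by pointing, without touching anything. Point down at that teaspoon from just above it, with the fingertips a few centimetres off, and stay there for two seconds; then point down in the same way, from just above the rim, at the compartment of the cutlery tray that holds the teaspoons, stay two seconds and finish still pointing there. Travel high between them and come down low over no other cutlery or compartment, so that there is no doubt which is meant.

Things in the scene. Friction and masses are not known exactly. Their poses are not given: they have to be found in the camera images.
- teaspoon: The one loose teaspoon, plain steel, 138 mm long: bowl 31 mm wide and 46 mm long at its +x end, handle to -x, 12 mm high at most; loose on the drying mat, lying along its own x axis; origin at the middle of its length, on its underside; z up. The pieces on the mat lie side by side about 62 mm apart, in any order.
- tablespoon: Tablespoon, plain steel, same shape as the teaspoon but 205 mm long with a bowl 44 mm wide; loose on the drying mat, lying along its own x axis; origin at the middle of its length, on its underside; z up. Not the one meant.
- fork: Table fork, plain steel, four tines, 198 mm long, 26 mm wide; loose on the drying mat, lying along its own x axis; origin at the middle of its length, on its underside; z up. Not the one meant.
- knife: Table knife, plain steel, 210 mm long, 21 mm wide; loose on the drying mat, lying along its own x axis; origin at the middle of its length, on its underside; z up. Not the one meant.
- mat: Grey ribbed drying mat, 340 x 300 mm (x, y), 5 mm thick, fixed; origin under its centre, z up. Besides the cutlery an upturned mug (90 mm high) and an upturned glass tumbler (100 mm high) stand near its +x edge. Mat and tray may stand either way round: one left, one right of the robot's centre line.
- tray: Wooden cutlery tray, 335 x 270 mm (x, y), rim 48 mm above the worktop, fixed; origin under its centre, z up. Four long compartments side by side along its x axis, each holding one kind of cutlery in any order, and a short one across its +x end with a peeler and a corkscrew. All things within 0.8 m of the robot's axis are less than 200 mm high; the taller equipment stands beyond x = 0.8 m.
- teaspoons_mid (a point): The teaspoons' compartment of the cutlery tray; the point lies at the middle of the compartment's length and width, level with the tray's rim. x along the compartment (238 mm long inside), y across it (59 mm wide inside), z up. It holds a nest of four teaspoons like the loose one (138 mm long), which stays below the rim.
- tablespoons_mid (a point): The tablespoons' compartment of the cutlery tray; the point lies at the middle of the compartment's length and width, level with the tray's rim. x along the compartment (238 mm long inside), y across it (59 mm wide inside), z up. Not the one meant.
- forks_mid (a point): The forks' compartment of the cutlery tray; the point lies at the middle of the compartment's length and width, level with the tray's rim. x along the compartment (238 mm long inside), y across it (59 mm wide inside), z up. Not the one meant.
- knives_mid (a point): The knives' compartment of the cutlery tray; the point lies at the middle of the compartment's length and width, level with the tray's rim. x along the compartment (238 mm long inside), y across it (59 mm wide inside), z up. Not the one meant.
Mind the look-alikes: they are no part of the job. What is shaped like the teaspoon but purple is not meant.

How it is judged:
On the way, in this order (a step that is already met when the one before it is completed fails the run):
1. the tool point dwells just above the loose teaspoon (less than 80 mm above it, within 22 mm of its long axis and 70 mm of its middle) for 1.5 s (x of the grasp point in the frame of teaspoon between -0.07 and 0.07 m and y of the grasp point in the frame of teaspoon between -0.022 and 0.022 m and z of the grasp point in the frame of teaspoon below 0.08 m), for 1.5 s.
2. then it dwells just above the teaspoons' compartment (inside its outline, less than 80 mm above the rim) for 1.5 s (x of the grasp point in the frame of teaspoons_mid between -0.115 and 0.115 m and y of the grasp point in the frame of teaspoons_mid between -0.027 and 0.027 m and z of the grasp point in the frame of teaspoons_mid below 0.08 m), for 1.5 s.
At the end, for the whole second after the job is handed in: The tool point is still over the teaspoons' compartment, inside its outline and less than 80 mm above the rim, nothing is touched, and the loose teaspoon lies at rest within 10 mm of where it was (all of step 2 and distance of teaspoon from where it was at the start of the episode below 0.01 m and linear speed of teaspoon below 0.02 m/s).
It fails at once if the robot touches something (contact force between any of the arm, the fingers and anything else above 0.3 N).
It fails at once if the loose teaspoon is pushed, lifted or carried (distance of teaspoon from where it was at the start of the episode above 0.01 m).
It fails at once if the tool point comes down over another loose piece of cutlery (within 20 mm of its long axis, less than 80 mm above it) ((x of the grasp point in the frame of tablespoon between -0.1 and 0.1 m and y of the grasp point in the frame of tablespoon between -0.02 and 0.02 m and z of the grasp point in the frame of tablespoon below 0.08 m) or (x of the grasp point in the frame of fork between -0.1 and 0.1 m and y of the grasp point in the frame of fork between -0.02 and 0.02 m and z of the grasp point in the frame of fork below 0.08 m) or (x of the grasp point in the frame of knife between -0.1 and 0.1 m and y of the grasp point in the frame of knife between -0.02 and 0.02 m and z of the grasp point in the frame of knife below 0.08 m)).
It fails at once if the tool point comes down over the wrong compartment (inside its outline, less than 80 mm above the rim) ((x of the grasp point in the frame of tablespoons_mid between -0.115 and 0.115 m and y of the grasp point in the frame of tablespoons_mid between -0.025 and 0.025 m and z of the grasp point in the frame of tablespoons_mid below 0.08 m) or (x of the grasp point in the frame of forks_mid between -0.115 and 0.115 m and y of the grasp point in the frame of forks_mid between -0.025 and 0.025 m and z of the grasp point in the frame of forks_mid below 0.08 m) or (x of the grasp point in the frame of knives_mid between -0.115 and 0.115 m and y of the grasp point in the frame of knives_mid between -0.025 and 0.025 m and z of the grasp point in the frame of knives_mid below 0.08 m)).
It also fails if it takes over 45 s, if anything falls off the work surface, if the arm or the gripper's body presses on something with over 40 N, if the wrist force passes 120 N, or if a joint passes its speed limit or range.

## Robot

A 6-joint arm with a two-finger parallel gripper is mounted at the origin on the work surface. World frame = base frame: x ahead of the robot, y to its left, z up, the work surface at z = 0. Lengths are in m, angles in rad, forces in N, time in s.
With the tool pointing down it reaches from about 0.35 to 0.925 m from the base axis. Payload 6.4 kg.
Tool frame: the origin (TCP) lies between the finger pads, 19 mm behind the fingertips; this is the grasp point; z points along the fingers, y is the line along which they close (so a half turn about z gives the same grasp; the last joint's range is limited). The gripper opens to 94 mm and grips with 3 to 60 N. Pads are 16 mm wide; open, the fingers measure 119 mm over their backs; the gripper's body (75 mm by 177 mm) begins 78 mm behind the grasp point.
Start: joints at [0.937, 0.245, 1.558, -0, 1.339, -0.174], TCP at [0.288, 0.583, 0.224] pointing down, gripper open.
Joint ranges: [-3.13, 3.13], [-1.02, 2.26], [0.13, 2.54], [-0.95, 4.09], [0.21, 2.88], [-2.74, 2.74]. Speed limits (rad/s): [2.57, 2.57, 3.14, 3.14, 3.14, 3.14].

## Interface

Orientations are given as a 3x3 rotation matrix whose columns are the frame's x, y, z axes.
In Python, from rig import bot, capture, trace gives the robot as it stands.
- The arm moves only by the tool send_rows, never from a script. Its argument "motion" is a list of rows, each an object with "travel": the shift along the tool's x, y, z scaled (see below), a list of three; "twist": the turn, a rotation vector about the tool's x, y, z scaled (see below), a list of three; "gripper": the finger opening in mm, from 0 to 94. A call has exactly 8 rows; each row shifts and turns the commanded pose from where the row before left it, along the tool's axes as they then stand; what a row does not reach is not made up. The controller multiplies each number of a shift by 0.05 m and each number of a turn by 0.12 rad. A row lasts 1/10 s, in which the tool goes at most 50 mm and 8.59 degrees, less where a joint would pass 70% of its speed; a pose out of reach is approached as far as the arm can. A call with a number of a shift or a turn outside -1 to 1 is refused whole. A call with a gripper value outside its range is refused whole. The fingers move at their own pace and stop on an object; "newtons" is the grip in N (left out, the last holds). Time passes only in rows, so rows that do not move let the fingers close, or fill a call up. It gives the time, the measured TCP pose, the force, the opening and the grip force at its end, in the units of the state.
- bot.read_state(): the state, without advancing time (a new reading comes with each control period).
- capture(name): name is "scene" or "side" or "wrist"; returns a dict with "pixels" (420x560x3 uint8, red, green, blue), "fx", "fy", "cx", "cy" (pixels), "cam_to_world" (4x4, takes a point from camera to world coordinates); the wrist camera has in their place "mount" (4x4, takes a point from camera to tool coordinates, whose origin is the TCP and whose axes are the flange's). Camera axes: x right, y up, looking along -z (the intrinsics and any distortion apply to the point x, -y, -z); pixel columns grow to the right and rows downward; lengths in m; the calibration is good to about 2 mm. A picture is of the moment at which its call begins: read the wrist's pose just before it. There is no depth.
- bot.close_job(): hands the job in; it is judged then, once.
Trained networks look in a picture, given as the dict that the camera call returned (one of the last four; its "shot" number tells which), for a name from the list of things; names that differ only in an ending like _2 or _b are one class to them, and where a whole thing is asked for, a point or a joint stands for the part that bears it (a point fixed in the world has none). Each returns a list of dicts, best first, with "p" (0 to 1); they miss things now and then, are a little off and sometimes report something else, mostly with a low value. They report only what shows in the picture. A call takes as long as a camera call. They do not tell look-alikes from the thing itself.
- trace(query, picture): "mask" (420x560 bool, what is visible of it) and "box" ([left, top, right, bottom] in pixels, round what is visible of it).
The state is a dict: "clock": time; "qpos": joint angles; "qd": joint speeds; "joint_torque": joint torques, N m; "tcp_pos": TCP position; "orientation": TCP orientation; "wrist_force": force on the tool from outside, world axes, zero at the start; "ft_torque": the same for the moment, N m; "width": finger opening in m; "grip_force": force on a finger pad.
Only numpy, scipy, OpenCV 4.12 (cv2) and the standard library are available. Lean on these libraries where they do the work, as an engineer would, in place of code of your own. Each camera call takes 0.05 s, during which the arm holds its last target. There are 200 camera calls.

## Working session

There is one attempt and no reset: what is moved stays moved. The work goes in short steps, Python scripts to look and compute and a tool call to move; the robot and the scene stay as the last step left them, time stands still between calls to the robot, and variables do not carry over. Pictures are saved under pics/ and viewed, at most 10 in all, crops included, and the job is handed in when it is done.

Besides the shell and the picture viewer there is one more tool, called after "Call:" as name(argument=value, ...) on one line, values as JSON. send_rows: Moves the arm, as the interface text tells. Its arguments: {"type":"object","properties":{"motion":{"type":"array","items":{"type":"object","properties":{"travel":{"type":"array","items":{"type":"number"}},"twist":{"type":"array","items":{"type":"number"}},"gripper":{"type":"number"}}}},"newtons":{"type":"number"}},"required":["motion"]}

```bash
mkdir -p pics; cat > h.py <<'E'
import numpy as np, cv2
from rig import bot, capture, trace
def save(n,p): cv2.imwrite('pics/'+n+'.png', cv2.cvtColor(p,cv2.COLOR_RGB2BGR))
def world(c,uv,z):
    T=np.array(c['cam_to_world']); uv=np.atleast_2d(uv).astype(float)
    d=np.c_[(uv[:,0]-c['cx'])/c['fx'],-(uv[:,1]-c['cy'])/c['fy'],-np.ones(len(uv))]@T[:3,:3].T
    return T[:3,3]+d*((z-T[2,3])/d[:,2])[:,None]
E
python3 - <<'E'
from h import *
ims=[]
for n in('scene','side'):
    c=capture(n); save(n,c['pixels']); print(n,[k for k in c if k!='pixels'],np.round(c['cam_to_world'],3).tolist())
    for q in('teaspoon','tablespoon','fork','knife','mat','tray'):
        for r in trace(q,c)[:3]:
            m=r['mask']; v,u=np.nonzero(m)
            print(q,round(r['p'],2),r['box'],world(c,[u.mean(),v.mean()],.01)[0].round(3))
s=bot.read_state(); print(s['clock'],s['tcp_pos'],np.round(s['orientation'],3).tolist())
E
```

```text
scene ['fx', 'fy', 'cx', 'cy', 'cam_to_world', 'shot'] [[-0.693, -0.613, 0.379, 1.069], [0.721, -0.597, 0.352, 0.419], [0.01, 0.517, 0.856, 1.525], [0.0, 0.0, 0.0, 1.0]]
teaspoon 0.6 [249.1, 142.4, 261.5, 173.3] [ 0.29  -0.372  0.01 ]
teaspoon 0.5 [198.5, 199.0, 222.8, 224.6] [ 0.563 -0.328  0.01 ]
teaspoon 0.46 [149.9, 127.6, 154.4, 154.4] [ 0.494 -0.696  0.01 ]
tablespoon 0.66 [208.1, 200.3, 245.7, 245.0] [ 0.572 -0.264  0.01 ]
fork 0.48 [223.9, 210.9, 263.5, 253.3] [ 0.53  -0.209  0.01 ]
knife 0.63 [239.2, 217.7, 276.5, 265.5] [ 0.51  -0.151  0.01 ]
mat 0.81 [155.5, 181.4, 298.7, 304.6] [ 0.572 -0.216  0.01 ]
tray 0.83 [276.9, 271.9, 424.5, 416.8] [0.57  0.271 0.01 ]
side ['fx', 'fy', 'cx', 'cy', 'cam_to_world', 'shot'] [[0.996, 0.058, -0.06, 0.382], [-0.084, 0.699, -0.71, -1.014], [0.0, 0.713, 0.701, 0.934], [0.0, 0.0, 0.0, 1.0]]
teaspoon 0.79 [299.8, 261.8, 344.2, 278.8] [ 0.553 -0.325  0.01 ]
teaspoon 0.77 [319.4, 386.9, 334.6, 419.4] [ 0.508 -0.676  0.01 ]
teaspoon 0.67 [208.4, 279.3, 248.0, 310.5] [ 0.288 -0.372  0.01 ]
tablespoon 0.67 [282.6, 246.6, 346.1, 267.5] [ 0.548 -0.262  0.01 ]
fork 0.57 [276.5, 234.9, 339.0, 252.7] [ 0.526 -0.205  0.01 ]
knife 0.84 [268.3, 222.9, 333.5, 236.6] [ 0.499 -0.153  0.01 ]
knife 0.36 [283.0, 246.6, 346.0, 266.1] [ 0.55  -0.261  0.01 ]
mat 0.66 [263.7, 207.9, 401.5, 302.7] [ 0.553 -0.26   0.01 ]
tray 0.84 [253.4, 116.2, 360.7, 178.5] [0.559 0.281 0.01 ]
0.7 [0.28845808 0.58253737 0.22432273] [[-0.896, 0.444, 0.0], [0.444, 0.896, 0.0], [-0.0, 0.0, -1.0]]
```

View pics/scene.png

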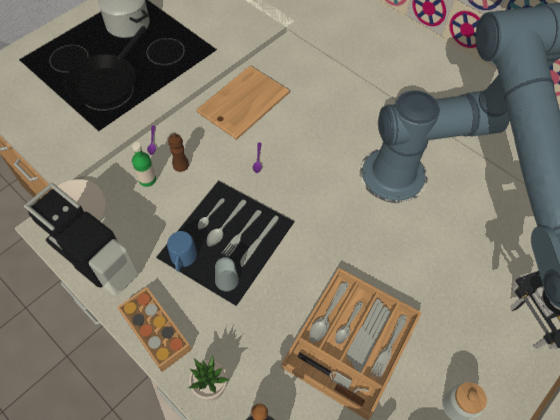

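View pics/side.png

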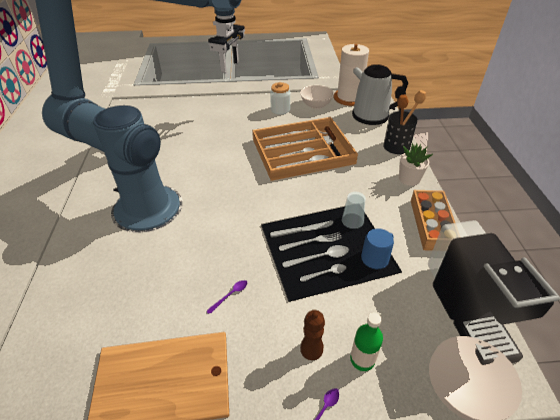

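Scene view: the candidates for the teaspoon are the steel spoon at (210,212), the steel spoon at (227,222), which is larger, and the purple ones at (258,158) and (153,140). The small steel one on the mat fits. In the tray, the spoons are at (328,312) and (348,320). I'll enlarge and measure both.

```bash
python3 - <<'E'
from h import *
c=capture('scene'); p=c['pixels']
a=cv2.resize(p[180:310,150:300],None,fx=2.6,fy=2.6,interpolation=3)
b=cv2.resize(p[262:412,270:430],None,fx=2.5,fy=2.5,interpolation=3)
im=np.zeros((400,800,3),np.uint8); im[:a.shape[0],:a.shape[1]]=a; im[:b.shape[0],400:400+b.shape[1]]=b
save('crop',im)
for n in('scene','side'):
    c=capture(n)
    for q in('teaspoon','tablespoon','fork','knife','tray'):
        for r in trace(q,c)[:5]:
            v,u=np.nonzero(r['mask']); w=world(c,np.c_[u,v],.048 if q=='tray' else .008)[:,:2].astype(np.float32)
            rc=cv2.minAreaRect(w); print(n,q,round(r['p'],2),np.array(r['box']).round(),np.round(rc[0],3),np.round(rc[1],3),round(rc[2],1))
E
```

```text
scene teaspoon 0.68 [200. 199. 224. 227.] [ 0.545 -0.33 ] [0.129 0.028] 5.4
scene teaspoon 0.61 [149. 127. 154. 154.] [ 0.486 -0.704] [0.121 0.024] 50.5
scene tablespoon 0.88 [208. 201. 245. 244.] [ 0.533 -0.267] [0.193 0.034] 6.5
scene tablespoon 0.56 [159. 182. 295. 306.] [ 0.577 -0.228] [0.342 0.303] 12.3
scene fork 0.74 [223. 209. 262. 256.] [ 0.523 -0.212] [0.187 0.027] 12.1
scene fork 0.64 [238. 217. 277. 266.] [ 0.505 -0.152] [0.204 0.019] 10.5
scene tray 0.61 [277. 268. 420. 419.] [0.563 0.268] [0.35  0.273] 12.7
side teaspoon 0.63 [299. 262. 345. 280.] [ 0.547 -0.327] [0.137 0.03 ] 16.9
side teaspoon 0.59 [205. 279. 248. 312.] [ 0.279 -0.383] [0.137 0.033] 47.8
side teaspoon 0.59 [315. 388. 337. 418.] [ 0.502 -0.685] [0.084 0.031] 55.1
side tablespoon 0.82 [284. 244. 347. 269.] [ 0.533 -0.258] [0.201 0.041] 9.1
side fork 0.8 [279. 234. 338. 250.] [ 0.522 -0.203] [0.19  0.027] 9.9
side knife 0.7 [270. 223. 337. 234.] [ 0.506 -0.15 ] [0.2   0.021] 9.5
side tray 0.64 [256. 118. 355. 181.] [0.554 0.241] [0.348 0.326] 11.4
```

View pics/crop.png

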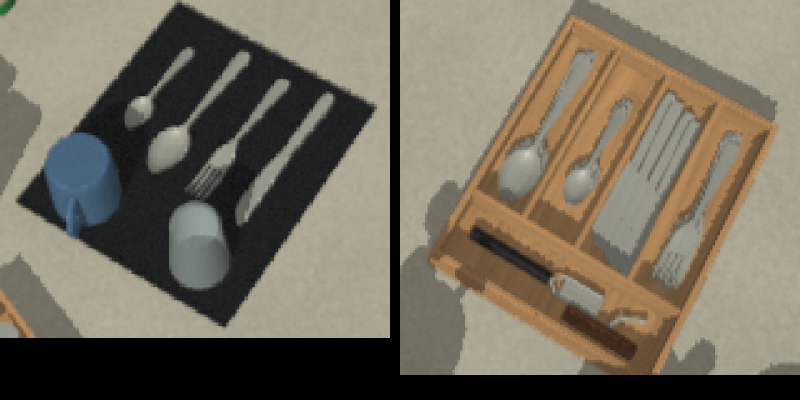

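The crop shows four steel pieces on the mat. The leftmost at crop (158,85) is the short spoon, clearly smaller than the tablespoon at (198,110) and not purple. It measures about 135 mm, so it is the teaspoon. In the tray, the first compartment holds large spoons, and the second, centred near crop (600,145), holds short ones (the teaspoons). Next I'll compute the positions.

```bash
python3 - <<'E'
from h import *
c=capture('scene')
P=lambda a:(np.array(a,float)-[400,0])/2.5+[270,262]
w=world(c,P([[573,17],[777,127],[430,260],[620,45],[668,75],[527,215],[588,243]]),.048)
print(w.round(3)); m=w[3:].mean(0)
# geometric: tray centre from traces ~ (far corners)
cen=(w[1]+w[2])/2; print('div mid',m,'centre',cen)
e=(w[2]-w[0])/np.linalg.norm(w[2]-w[0]); n=np.array([-e[1],e[0],0]); print(e,n,'m in tray',(m-cen)@e,(m-cen)@n)
s=bot.read_state(); R=np.array(s['orientation']); p=np.array(s['tcp_pos']); t=np.array([.547,-.328,.28])
print('to spoon',((t-p)@R/.05).round(2),'spoon->tray',((np.r_[m[:2],.28]-t)@R/.05).round(2))
E
```

```text
[[0.425 0.106 0.048]
 [0.368 0.364 0.048]
 [0.755 0.181 0.048]
 [0.414 0.17  0.048]
 [0.405 0.234 0.048]
 [0.644 0.224 0.048]
 [0.621 0.293 0.048]]
div mid [0.52101166 0.23023568 0.048     ] centre [0.56129608 0.27229083 0.048     ]
[0.97528753 0.22093945 0.        ] [-0.22093945  0.97528753  0.        ] m in tray -0.04858053803499285 -0.032115437422189905
to spoon [-12.72 -14.02  -1.11] spoon->tray [5.42 9.77 0.  ]
```

Call:
send_rows(motion=[{"travel": [0,0,-0.55],"twist": [0,0,0],"gripper": 0},{"travel": [0,0,-0.55],"twist": [0,0,0],"gripper": 0},{"travel": [-0.2,-0.2,0],"twist": [0,0,0],"gripper": 0},{"travel": [-0.4,-0.44,0],"twist": [0,0,0],"gripper": 0},{"travel": [-0.4,-0.44,0],"twist": [0,0,0],"gripper": 0},{"travel": [-0.4,-0.44,0],"twist": [0,0,0],"gripper": 0},{"travel": [-0.4,-0.44,0],"twist": [0,0,0],"gripper": 0},{"travel": [-0.4,-0.44,0],"twist": [0,0,0],"gripper": 0}])

```text
clock: 2.2
tcp_pos: [0.3337, 0.4242, 0.278]
orientation: [[-0.896, 0.444, -0.001], [0.444, 0.896, -0.001], [0.0, -0.001, -1.0]]
wrist_force: [-0.7, 0.5, 0.2]
width: 0.0332
grip_force: 0.0
```

Call:
send_rows(motion=[{"travel": [-0.4,-0.44,0],"twist": [0,0,0],"gripper": 0},{"travel": [-0.4,-0.44,0],"twist": [0,0,0],"gripper": 0},{"travel": [-0.4,-0.44,0],"twist": [0,0,0],"gripper": 0},{"travel": [-0.4,-0.44,0],"twist": [0,0,0],"gripper": 0},{"travel": [-0.4,-0.44,0],"twist": [0,0,0],"gripper": 0},{"travel": [-0.4,-0.44,0],"twist": [0,0,0],"gripper": 0},{"travel": [-0.4,-0.44,0],"twist": [0,0,0],"gripper": 0},{"travel": [-0.4,-0.44,0],"twist": [0,0,0],"gripper": 0}])

```text
clock: 3.0
tcp_pos: [0.3986, 0.1958, 0.2781]
orientation: [[-0.896, 0.444, -0.001], [0.444, 0.896, -0.0], [0.001, -0.001, -1.0]]
wrist_force: [-0.2, -0.6, 0.7]
width: 0.0002
grip_force: 0.0
```

Call:
send_rows(motion=[{"travel": [-0.4,-0.44,0],"twist": [0,0,0],"gripper": 0},{"travel": [-0.4,-0.44,0],"twist": [0,0,0],"gripper": 0},{"travel": [-0.4,-0.44,0],"twist": [0,0,0],"gripper": 0},{"travel": [-0.4,-0.44,0],"twist": [0,0,0],"gripper": 0},{"travel": [-0.4,-0.44,0],"twist": [0,0,0],"gripper": 0},{"travel": [-0.4,-0.44,0],"twist": [0,0,0],"gripper": 0},{"travel": [-0.4,-0.44,0],"twist": [0,0,0],"gripper": 0},{"travel": [-0.4,-0.44,0],"twist": [0,0,0],"gripper": 0}])

```text
clock: 3.8
tcp_pos: [0.4637, -0.0327, 0.2781]
orientation: [[-0.896, 0.444, -0.001], [0.444, 0.896, 0.0], [0.001, -0.0, -1.0]]
wrist_force: [-0.2, 0.5, -0.3]
width: 0.0003
grip_force: 0.0
```

Call:
send_rows(motion=[{"travel": [-0.4,-0.44,0],"twist": [0,0,0],"gripper": 0},{"travel": [-0.4,-0.44,0],"twist": [0,0,0],"gripper": 0},{"travel": [-0.4,-0.44,0],"twist": [0,0,0],"gripper": 0},{"travel": [-0.4,-0.44,0],"twist": [0,0,0],"gripper": 0},{"travel": [-0.4,-0.44,0],"twist": [0,0,0],"gripper": 0},{"travel": [-0.4,-0.44,0],"twist": [0,0,0],"gripper": 0},{"travel": [-0.4,-0.44,0],"twist": [0,0,0],"gripper": 0},{"travel": [-0.4,-0.44,0],"twist": [0,0,0],"gripper": 0}])

```text
clock: 4.6
tcp_pos: [0.5289, -0.2612, 0.278]
orientation: [[-0.896, 0.444, -0.001], [0.444, 0.896, 0.001], [0.002, 0.0, -1.0]]
wrist_force: [0.9, 0.6, -0.4]
width: 0.0008
grip_force: 0.0
```

Call:
send_rows(motion=[{"travel": [-0.4,-0.44,0],"twist": [0,0,0],"gripper": 0},{"travel": [-0.4,-0.44,0],"twist": [0,0,0],"gripper": 0},{"travel": [-0.12,-0.18,0],"twist": [0,0,0],"gripper": 0},{"travel": [0,0,0],"twist": [0,0,0],"gripper": 0},{"travel": [0,0,0],"twist": [0,0,0],"gripper": 0},{"travel": [0,0,0],"twist": [0,0,0],"gripper": 0},{"travel": [0,0,0],"twist": [0,0,0],"gripper": 0},{"travel": [0,0,0],"twist": [0,0,0],"gripper": 0}])

```text
clock: 5.4
tcp_pos: [0.5474, -0.3272, 0.2795]
orientation: [[-0.897, 0.443, 0.0], [0.443, 0.897, -0.0], [-0.0, -0.0, -1.0]]
wrist_force: [-0.3, 0.0, 0.0]
width: 0.0006
grip_force: 0.0
```

```bash
python3 - <<'E'
from h import *
s=bot.read_state(); c=capture('wrist'); save('wrist',c['pixels'])
T=np.eye(4); T[:3,:3]=s['orientation']; T[:3,3]=s['tcp_pos']; print(s['clock'],T[:3,3].round(4))
c2=dict(c); c2['cam_to_world']=T@np.array(c['mount'])
for r in trace('teaspoon',c):
    v,u=np.nonzero(r['mask']); w=world(c2,np.c_[u,v],.012)[:,:2].astype(np.float32)
    print(round(r['p'],2),r['box'],cv2.minAreaRect(w))
E
```

```text
5.4 [ 0.5474 -0.3272  0.2795]
0.84 [249.0, 142.6, 313.5, 219.1] ((0.5473999381065369, -0.33380162715911865), (0.1364009529352188, 0.03045710362493992), 16.363039016723633)
0.74 [121.1, 0.0, 203.8, 37.3] ((0.2857472598552704, -0.36866188049316406), (0.10750890523195267, 0.029983505606651306), 34.851375579833984)
0.69 [0.5, 233.7, 92.9, 265.0] ((0.4850376546382904, -0.7037184238433838), (0.13390415906906128, 0.025360722094774246), 45.5817756652832)
0.34 [308.3, 66.9, 397.2, 181.0] ((0.5214161276817322, -0.2088925987482071), (0.19204214215278625, 0.025701912119984627), 10.748897552490234)
0.27 [339.4, 24.8, 433.7, 154.2] ((0.5054062604904175, -0.15254132449626923), (0.20749738812446594, 0.022196102887392044), 10.052323341369629)
```

View pics/wrist.png

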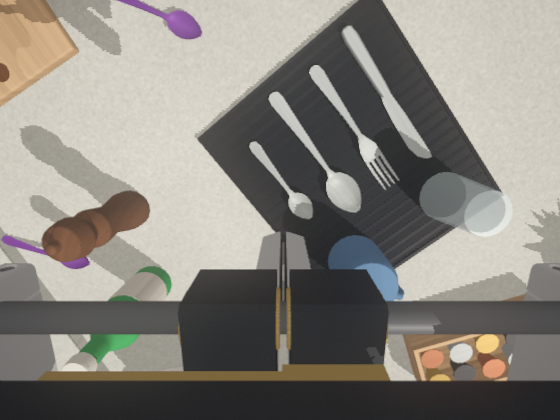

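The wrist view shows the steel teaspoon at (282,182), just ahead of the fingers, with the mug at (360,265). All three views agree on its centre at about (0.547, -0.330). I'll come down slightly to its handle side, away from the mug.

Call:
send_rows(motion=[{"travel": [0.2,-0.24,0],"twist": [0,0,0],"gripper": 0},{"travel": [0,0,0.6],"twist": [0,0,0],"gripper": 0},{"travel": [0,0,0.7],"twist": [0,0,0],"gripper": 0},{"travel": [0,0,0.7],"twist": [0,0,0],"gripper": 0},{"travel": [0,0,0.7],"twist": [0,0,0],"gripper": 0},{"travel": [0,0,0.6],"twist": [0,0,0],"gripper": 0},{"travel": [0,0,0.5],"twist": [0,0,0],"gripper": 0},{"travel": [0,0,0.4],"twist": [0,0,0],"gripper": 0}])

```text
clock: 6.3
tcp_pos: [0.5315, -0.3342, 0.0675]
orientation: [[-0.896, 0.444, -0.002], [0.444, 0.896, 0.001], [0.002, 0.0, -1.0]]
wrist_force: [0.1, -0.6, -0.3]
width: 0.0003
grip_force: 0.0
```

Call:
send_rows(motion=[{"travel": [0,0,0],"twist": [0,0,0],"gripper": 0},{"travel": [0,0,0],"twist": [0,0,0],"gripper": 0},{"travel": [0,0,0],"twist": [0,0,0],"gripper": 0},{"travel": [0,0,0],"twist": [0,0,0],"gripper": 0},{"travel": [0,0,0],"twist": [0,0,0],"gripper": 0},{"travel": [0,0,0],"twist": [0,0,0],"gripper": 0},{"travel": [0,0,0],"twist": [0,0,0],"gripper": 0},{"travel": [0,0,0],"twist": [0,0,0],"gripper": 0}])

```text
clock: 7.1
tcp_pos: [0.5331, -0.3342, 0.0693]
orientation: [[-0.896, 0.444, 0.0], [0.444, 0.896, -0.0], [-0.0, -0.0, -1.0]]
wrist_force: [0.1, 0.5, -0.0]
width: 0.0002
grip_force: 0.0
```

Call:
send_rows(motion=[{"travel": [0,0,0],"twist": [0,0,0],"gripper": 0},{"travel": [0,0,0],"twist": [0,0,0],"gripper": 0},{"travel": [0,0,0],"twist": [0,0,0],"gripper": 0},{"travel": [0,0,0],"twist": [0,0,0],"gripper": 0},{"travel": [0,0,0],"twist": [0,0,0],"gripper": 0},{"travel": [0,0,0],"twist": [0,0,0],"gripper": 0},{"travel": [0,0,0],"twist": [0,0,0],"gripper": 0},{"travel": [0,0,0],"twist": [0,0,0],"gripper": 0}])

```text
clock: 7.9
tcp_pos: [0.533, -0.3342, 0.0692]
orientation: [[-0.896, 0.444, -0.0], [0.444, 0.896, -0.0], [0.0, -0.0, -1.0]]
wrist_force: [-0.4, -0.4, -0.8]
width: 0.0004
grip_force: 0.0
```

Call:
send_rows(motion=[{"travel": [0,0,0],"twist": [0,0,0],"gripper": 0},{"travel": [0,0,0],"twist": [0,0,0],"gripper": 0},{"travel": [0,0,0],"twist": [0,0,0],"gripper": 0},{"travel": [0,0,0],"twist": [0,0,0],"gripper": 0},{"travel": [0,0,0],"twist": [0,0,0],"gripper": 0},{"travel": [0,0,0],"twist": [0,0,0],"gripper": 0},{"travel": [0,0,0],"twist": [0,0,0],"gripper": 0},{"travel": [0,0,0],"twist": [0,0,0],"gripper": 0}])

```text
clock: 8.7
tcp_pos: [0.533, -0.3342, 0.0692]
orientation: [[-0.896, 0.444, -0.0], [0.444, 0.896, 0.0], [0.0, 0.0, -1.0]]
wrist_force: [-0.0, 0.9, -0.4]
width: 0.0003
grip_force: 0.0
```

Call:
send_rows(motion=[{"travel": [0,0,-0.4],"twist": [0,0,0],"gripper": 0},{"travel": [0,0,-0.6],"twist": [0,0,0],"gripper": 0},{"travel": [0,0,-0.7],"twist": [0,0,0],"gripper": 0},{"travel": [0,0,-0.7],"twist": [0,0,0],"gripper": 0},{"travel": [0,0,-0.7],"twist": [0,0,0],"gripper": 0},{"travel": [0,0,-0.6],"twist": [0,0,0],"gripper": 0},{"travel": [0,0,-0.5],"twist": [0,0,0],"gripper": 0},{"travel": [0,0,0],"twist": [0,0,0],"gripper": 0}])

```text
clock: 9.5
tcp_pos: [0.5345, -0.3355, 0.2841]
orientation: [[-0.896, 0.444, 0.006], [0.444, 0.896, -0.006], [-0.008, -0.002, -1.0]]
wrist_force: [1.2, 0.0, -0.0]
width: 0.0006
grip_force: 0.0
```

Call:
send_rows(motion=[{"travel": [0.26,0.5,0],"twist": [0,0,0],"gripper": 0},{"travel": [0.26,0.5,0],"twist": [0,0,0],"gripper": 0},{"travel": [0.26,0.5,0],"twist": [0,0,0],"gripper": 0},{"travel": [0.26,0.5,0],"twist": [0,0,0],"gripper": 0},{"travel": [0.26,0.5,0],"twist": [0,0,0],"gripper": 0},{"travel": [0.26,0.5,0],"twist": [0,0,0],"gripper": 0},{"travel": [0.26,0.5,0],"twist": [0,0,0],"gripper": 0},{"travel": [0.26,0.5,0],"twist": [0,0,0],"gripper": 0}])

```text
clock: 10.3
tcp_pos: [0.5277, -0.1075, 0.2771]
orientation: [[-0.896, 0.444, -0.003], [0.444, 0.896, 0.001], [0.003, -0.0, -1.0]]
wrist_force: [-0.1, 0.4, 0.0]
width: 0.0006
grip_force: 0.0
```

Call:
send_rows(motion=[{"travel": [0.26,0.5,0],"twist": [0,0,0],"gripper": 0},{"travel": [0.26,0.5,0],"twist": [0,0,0],"gripper": 0},{"travel": [0.26,0.5,0],"twist": [0,0,0],"gripper": 0},{"travel": [0.26,0.5,0],"twist": [0,0,0],"gripper": 0},{"travel": [0.26,0.5,0],"twist": [0,0,0],"gripper": 0},{"travel": [0.26,0.5,0],"twist": [0,0,0],"gripper": 0},{"travel": [0.26,0.5,0],"twist": [0,0,0],"gripper": 0},{"travel": [0.26,0.5,0],"twist": [0,0,0],"gripper": 0}])

```text
clock: 11.1
tcp_pos: [0.5232, 0.1177, 0.2772]
orientation: [[-0.896, 0.444, -0.003], [0.444, 0.896, -0.0], [0.002, -0.001, -1.0]]
wrist_force: [0.4, 0.7, 0.2]
width: 0.0007
grip_force: 0.0
```

Call:
send_rows(motion=[{"travel": [0.26,0.5,0],"twist": [0,0,0],"gripper": 0},{"travel": [0.26,0.5,0],"twist": [0,0,0],"gripper": 0},{"travel": [0.26,0.5,0],"twist": [0,0,0],"gripper": 0},{"travel": [0.26,0.5,0],"twist": [0,0,0],"gripper": 0},{"travel": [0,0,0],"twist": [0,0,0],"gripper": 0},{"travel": [0,0,0],"twist": [0,0,0],"gripper": 0},{"travel": [0,0,0],"twist": [0,0,0],"gripper": 0},{"travel": [0,0,0],"twist": [0,0,0],"gripper": 0}])

```text
clock: 11.9
tcp_pos: [0.522, 0.2282, 0.2789]
orientation: [[-0.896, 0.445, -0.0], [0.445, 0.896, -0.0], [0.0, -0.0, -1.0]]
wrist_force: [0.1, -0.1, 0.4]
width: 0.0004
grip_force: 0.0
```

```bash
python3 - <<'E'
from h import *
s=bot.read_state(); c=capture('wrist')
T=np.eye(4); T[:3,:3]=s['orientation']; T[:3,3]=s['tcp_pos']; print(s['clock'],T[:3,3].round(4))
C=np.linalg.inv(T@np.array(c['mount'])); p=c['pixels'].copy()
e=np.array([.975,.221,0]);n=np.array([-.221,.975,0]); m=np.array([.521,.230,.048])
for a,b in((0,0),(.119,.0295),(.119,-.0295),(-.119,.0295),(-.119,-.0295)):
    q=C@np.r_[m+a*e+b*n,1]; uv=(c['cx']+c['fx']*q[0]/-q[2],c['cy']+c['fy']*q[1]/q[2]); print(np.round(uv))
    cv2.circle(p,(int(uv[0]),int(uv[1])),4,(255,0,0),2)
save('wrist2',p)
E
```

```text
11.9 [0.522  0.2282 0.2789]
[284. 185.]
[355. 237.]
[321. 262.]
[242.  96.]
[206. 127.]
```

View pics/wrist2.png

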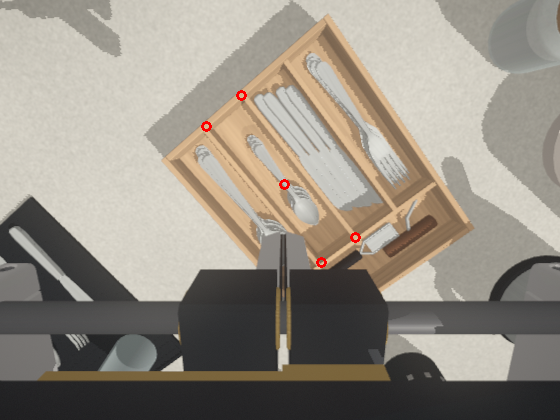

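The projected outline, centred at (284,185), sits on the compartment with the short spoons, with tablespoons to its left and knives to its right. Coming down.

Call:
send_rows(motion=[{"travel": [0,0,0.4],"twist": [0,0,0],"gripper": 0},{"travel": [0,0,0.5],"twist": [0,0,0],"gripper": 0},{"travel": [0,0,0.6],"twist": [0,0,0],"gripper": 0},{"travel": [0,0,0.6],"twist": [0,0,0],"gripper": 0},{"travel": [0,0,0.5],"twist": [0,0,0],"gripper": 0},{"travel": [0,0,0.4],"twist": [0,0,0],"gripper": 0},{"travel": [0,0,0.3],"twist": [0,0,0],"gripper": 0},{"travel": [0,0,0.2],"twist": [0,0,0],"gripper": 0}])

```text
clock: 12.75
tcp_pos: [0.5217, 0.2287, 0.1032]
orientation: [[-0.896, 0.444, -0.001], [0.444, 0.896, -0.0], [0.001, -0.001, -1.0]]
wrist_force: [0.2, -0.2, 0.6]
width: -0.0001
grip_force: 0.0
```

Call:
send_rows(motion=[{"travel": [0,0,0],"twist": [0,0,0],"gripper": 0},{"travel": [0,0,0],"twist": [0,0,0],"gripper": 0},{"travel": [0,0,0],"twist": [0,0,0],"gripper": 0},{"travel": [0,0,0],"twist": [0,0,0],"gripper": 0},{"travel": [0,0,0],"twist": [0,0,0],"gripper": 0},{"travel": [0,0,0],"twist": [0,0,0],"gripper": 0},{"travel": [0,0,0],"twist": [0,0,0],"gripper": 0},{"travel": [0,0,0],"twist": [0,0,0],"gripper": 0}])

```text
clock: 13.55
tcp_pos: [0.5219, 0.2292, 0.1043]
orientation: [[-0.896, 0.444, 0.0], [0.444, 0.896, -0.0], [-0.0, 0.0, -1.0]]
wrist_force: [-0.5, -0.1, -0.2]
width: 0.0008
grip_force: 0.0
```

Call:
send_rows(motion=[{"travel": [0,0,0],"twist": [0,0,0],"gripper": 0},{"travel": [0,0,0],"twist": [0,0,0],"gripper": 0},{"travel": [0,0,0],"twist": [0,0,0],"gripper": 0},{"travel": [0,0,0],"twist": [0,0,0],"gripper": 0},{"travel": [0,0,0],"twist": [0,0,0],"gripper": 0},{"travel": [0,0,0],"twist": [0,0,0],"gripper": 0},{"travel": [0,0,0],"twist": [0,0,0],"gripper": 0},{"travel": [0,0,0],"twist": [0,0,0],"gripper": 0}])

```text
clock: 14.35
tcp_pos: [0.5219, 0.2292, 0.1043]
orientation: [[-0.896, 0.444, -0.0], [0.444, 0.896, -0.0], [0.0, -0.0, -1.0]]
wrist_force: [1.0, -1.2, -0.0]
width: 0.0004
grip_force: 0.0
```

Call:
send_rows(motion=[{"travel": [0,0,0],"twist": [0,0,0],"gripper": 0},{"travel": [0,0,0],"twist": [0,0,0],"gripper": 0},{"travel": [0,0,0],"twist": [0,0,0],"gripper": 0},{"travel": [0,0,0],"twist": [0,0,0],"gripper": 0},{"travel": [0,0,0],"twist": [0,0,0],"gripper": 0},{"travel": [0,0,0],"twist": [0,0,0],"gripper": 0},{"travel": [0,0,0],"twist": [0,0,0],"gripper": 0},{"travel": [0,0,0],"twist": [0,0,0],"gripper": 0}])

```text
clock: 15.15
tcp_pos: [0.5219, 0.2292, 0.1043]
orientation: [[-0.896, 0.444, 0.0], [0.444, 0.896, 0.0], [-0.0, 0.0, -1.0]]
wrist_force: [0.8, 0.4, 0.5]
width: 0.0005
grip_force: 0.0
```

```bash
python3 -c "
from rig import bot
s=bot.read_state(); print(s['clock'],s['tcp_pos'],s['wrist_force']); print(bot.close_job())"
```

```text
15.15 [0.52193108 0.22922644 0.10427984] [0.8039841  0.41006377 0.45853991]
the job is handed in; nothing more can be done
None
```

The arm pointed at the loose teaspoon and then at the teaspoons' compartment for about 2.4 s each, travelling high between them, and was still pointing at the compartment when I handed the job in at 15.15 s; the wrist force showed no sign of contact, and no verdict came back.

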